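# Hold the grinder lid at its pulse position

### The arm

A 6-joint arm with a two-finger parallel gripper is mounted at the origin on a cart in front of the work surface, level with it; the furniture and walls round the work are solid. World frame = base frame: x ahead of the robot, y to its left, z up, the work surface at z = 0. Lengths are in m, angles in degrees, forces in N, time in s.
With the tool pointing down it reaches from about 0.375 to 0.925 m from the base axis. Payload 5.7 kg.
Tool frame: the origin (TCP) lies midway between the tips of the shut fingers; the grasp point (between the pads) lies 19 mm behind it; z points along the fingers, y is the line along which they close (so a half turn about z gives the same grasp; the last joint's range is limited). The gripper opens to 85 mm and grips with 20 to 120 N. Pads are 22 mm wide; open, the fingers measure 114 mm over their backs; the gripper's body (76 mm by 85 mm) begins 54 mm behind the grasp point. The pads swing forward as they close: fully open they stand 13 mm farther back than shut.
Start: joints at [61.816, 20.558, 86.54, -0, 72.909, -6.595], TCP at [0.221, 0.558, 0.231] pointing down, gripper open.
Joint ranges: [-170.27, 170.27], [-57.76, 135], [12.27, 136.19], [-55.21, 235.2], [11.17, 155.16], [-170.74, 170.74]. Speed limits (degrees/s): [136.94, 136.94, 180, 180, 180, 180].

### API

Orientations are given as [roll, pitch, yaw] about the fixed x, y, z axes, in that order (R = Rz(yaw) Ry(pitch) Rx(roll)).
In Python, from station import env gives the robot as it stands.
- The arm moves only by the tool drive_tool, never from a script. Its argument "steps" is a list of rows, each a list of 3 entries, a list of its own where there are three numbers: the turn, a rotation vector about the tool's x, y, z scaled (see below), then the shift along the tool's x, y, z scaled (see below), then the closure, from -1 (fully open) to 1 (shut), so that 0 is half open. In form: [[[rx, ry, rz], [tx, ty, tz], grip], ...]. A call has exactly 8 rows; each row shifts and turns the commanded pose from where the row before left it, along the tool's axes as they then stand; what a row does not reach is not made up. The controller multiplies each number of a shift by 150 mm and each number of a turn by 30 degrees. A row lasts 1/8 s, in which the tool goes at most 62.5 mm and 10.7 degrees, less where a joint would pass 70% of its speed; a pose out of reach is approached as far as the arm can. A call with a number of a shift or a turn outside -1 to 1 is refused whole. A call with a gripper value outside its range is refused whole. The fingers move at their own pace and stop on an object; the grip force is fixed at half the most. Time passes only in rows, so rows that do not move let the fingers close, or fill a call up. It gives the time, the measured TCP pose, the force, the opening and the grip force at its end, in the units of the state.
- env.state(): the state, without advancing time (a new reading comes with each control period).
- env.snapshot(name): name is "side" or "top"; returns the picture (384x512x3 uint8, red, green, blue); there is no depth.
- env.calibration(name): a dict with "camera_matrix" (3x3 intrinsics, pixels), "dist" ([k1, k2, p1, p2, k3] as OpenCV has them; the pictures are not rectified), "R" (3x3) and "t" (3): a world point X has camera coordinates R X + t. Camera axes: x right, y down, z forward; pixel columns grow to the right and rows downward; lengths in m; the calibration is good to about 2 mm. A picture is of the moment at which its call begins. calibration takes no time and is no camera call.
- env.hand_in(): hands the job in; it is judged then, once.
Trained networks look in the newest picture that a camera, given by its name, has taken for a name from the list of things; names that differ only in an ending like _2 or _b are one class to them, and where a whole thing is asked for, a point or a joint stands for the part that bears it (a point fixed in the world has none). Each returns a list of dicts, best first, with "conf" (0 to 1); they miss things now and then, are a little off and sometimes report something else, mostly with a low value. They report only what shows in the picture. A call takes as long as a camera call. They do not tell look-alikes from the thing itself.
- env.recognise(camera, query): "rect" ([left, top, right, bottom] as shares, 0 to 1, of the picture: columns of its width, rows of its height, round what is visible of it).
The state is a dict: "time_s": time; "joint_pos": joint angles; "dq": joint speeds; "joint_efforts": joint torques, N m; "tcp_pos": TCP position; "orientation": TCP orientation; "ft_force": force on the tool from outside, world axes, zero at the start; "moment": the same for the moment, N m; "opening": finger opening in m; "finger_force": force on a finger pad.
Only numpy, scipy, OpenCV 4.12 (cv2) and the standard library are available. Lean on these libraries where they do the work, as an engineer would, in place of code of your own. Each camera call takes 0.05 s, during which the arm holds its last target. There are 200 camera calls.

### The job

Put the loose lid on the small electric grinder with its two lugs in the two entry gaps, fully seated, then twist it clockwise (seen from above), against its spring, until its grip bar points at the two white dots: the pulse position, half-way to the lock. Do not go on into the lock click at the red dots, and leave the tin, kitchen timer and jar where they are. Finish while still gripping the lid and holding it at the white dots, because it springs back if you let go.

Things in the scene. Friction and masses are not known exactly. Their poses are not given: they have to be found in the camera images.
- lid_grip (a point): Centre of the loose lid's black upright grip bar: 60 mm long (x), 20 mm thick (y), 32 mm high, on a grey disc 88 mm across. The point is on the lid's axis, 42 mm above the underside of the plug it stands on, 16 mm above the disc's top. z up. A half turn about z looks the same. Seated, it is 124 mm above the grinder's origin.
- grinder: Steel grinder 108 mm across, fixed; origin at the centre of its underside, z up. Black collar at the rim (rim 100 mm high, 7 mm thick, opening 76 mm across) with two lug entry gaps about 15 mm wide at +x and -x, edged grey outside. The lid goes straight down, bar along grinder x (either way round), until its disc lies on the rim; once turned clockwise it cannot lift out (3 mm play).
- pulse_mark: Two white dots 7 mm across on the rim, opposite each other, 48 mm from the axis: the pulse position. Origin on the grinder's axis at rim height; x runs through both dots, 0.65 rad clockwise (from above) from the grinder's x. At pulse the bar lies along this x. Two red dots 1.30 rad clockwise from the entry gaps mark the lock, where sprung plungers click behind the lugs.
- twist_ring (a joint): Turn of the orange sprung ring in the grinder, rad, clockwise from above: 0 at rest, about 0.55 with the lid at the white dots, about 1.2 at the lock click. The lugs meet it after some 0.1 rad of lid turn and push it, so it reads about 0.1 less than the lid's turn from entry. Resistance about 0.06 N m at the white dots; it pushes the lid back when let go.
- lid: The lid (120 g), origin at the centre of its underside, axes as lid_grip. Disc 88 mm across, 8 mm thick; under it a plug 72 mm across, 18 mm deep, chamfered below. Two rounded lugs 8 mm wide stick out of the plug under the ends of the bar (+x and -x), to 45 mm from the axis, 1 to 8 mm above the underside. Starts upright on the worktop, on its plug.
- tin: Bystander: squat food tin, 75 mm across, 58 mm high; origin at the centre of its underside.
- timer: Bystander: red and white kitchen timer, 64 mm across, 50 mm high; origin at the centre of its underside.
- jar: Bystander: jar with a dark lid, 62 mm across, 98 mm high; origin at the centre of its underside.
Things that resemble listed ones, but are neither listed nor needed, are in the scene too. Leave any orange look-alike of the lid alone.

How it is judged:
By the outcome, as a careful person would: the job done as asked, in the order asked, and still so for the second after the job is handed in, while the arm keeps its last pose, push and grip.
It also fails if it takes over 42 s, if anything falls off the work surface, if the arm or the gripper's body presses on something with over 40 N, if the wrist force passes 120 N, or if a joint passes its speed limit or range.

## Working session

There is one attempt and no reset: what is moved stays moved. The work goes in short steps, Python scripts to look and compute and a tool call to move; the robot and the scene stay as the last step left them, time stands still between calls to the robot, and variables do not carry over. Pictures are saved under pics/ and viewed, at most 10 in all, crops included, and the job is handed in when it is done.

Besides the shell and the picture viewer there is one more tool, called after "Request:" as name(argument=value, ...) on one line, values as JSON. drive_tool: Moves the arm, as the interface text tells. Its arguments: {"type":"object","properties":{"steps":{"type":"array"}},"required":["steps"]}

```bash
mkdir -p pics; ls; python3 - <<'E'
from station import env
import cv2, numpy as np
s=env.state(); print(s)
for n in("side","top"):
    im=env.snapshot(n); cv2.imwrite(f"pics/{n}0.png",im[:,:,::-1])
    c=env.calibration(n); print(n,{k:np.round(v,4).tolist() for k,v in c.items()})
    for q in("lid","lid_grip","grinder","pulse_mark","tin","timer","jar"):
        r=env.recognise(n,q); print(q,[(round(d["conf"],2),np.round(np.array(d["rect"])*[512,384,512,384],1).tolist()) for d in r])
E
```

```text
pics
{'time_s': 0.0, 'joint_pos': array([ 6.18163431e+01,  2.05988060e+01,  8.66020382e+01,  5.46779843e-04,
        7.29095692e+01, -6.59402346e+00]), 'dq': array([ 0.0946831 , -0.01239117,  0.01601562, -0.06658655, -0.00234987,
        0.02993849]), 'joint_efforts': array([-2.48878918e-03, -5.27616334e+01, -2.78626585e+01, -4.39956411e-04,
        1.32224357e-02,  1.26053885e-05]), 'tcp_pos': array([0.22042906, 0.55726943, 0.2304243 ]), 'orientation': array([-1.79890377e+02, -1.31980164e-02,  1.58410193e+02]), 'ft_force': array([-0.3968588 , -0.4026586 , -0.36871949]), 'moment': array([-0.02330241, -0.03008104,  0.02742898]), 'finger_force': 0.0, 'opening': 0.08569360225914453}
side {'camera_matrix': [[438.3671, 0.0, 253.4949], [0.0, 438.3671, 195.6344], [0.0, 0.0, 1.0]], 'dist': [-0.1063, 0.0, 0.0, 0.0, 0.0], 'R': [[0.8223, -0.5691, 0.0044], [-0.2679, -0.3938, -0.8793], [0.5021, 0.7218, -0.4763]], 't': [-0.4344, 0.232, 0.7455]}
lid [(0.89, [230.2, 213.9, 270.1, 247.6]), (0.82, [207.6, 184.6, 247.1, 220.3]), (0.66, [145.1, 201.8, 182.6, 236.9])]
lid_grip [(0.83, [207.0, 185.6, 245.
[... 306 characters left out ...]
, 222.4])]
top {'camera_matrix': [[453.5407, 0.0, 253.6751], [0.0, 453.5407, 191.362], [0.0, 0.0, 1.0]], 'dist': [-0.0669, 0.0, 0.0, 0.0, 0.0], 'R': [[0.1361, -0.9907, -0.0018], [-0.9685, -0.1327, -0.2108], [0.2086, 0.0304, -0.9775]], 't': [-0.0396, 0.5409, 1.0708]}
lid [(0.98, [181.2, 238.3, 218.1, 271.1]), (0.95, [253.2, 189.8, 286.8, 228.5]), (0.94, [200.0, 178.9, 235.3, 207.1])]
lid_grip [(0.98, [182.1, 237.0, 214.8, 274.6]), (0.91, [248.2, 189.0, 284.2, 226.8]), (0.86, [198.2, 175.3, 230.1, 208.7])]
grinder [(0.7, [317.7, 194.7, 364.5, 242.7])]
pulse_mark []
tin [(0.69, [334.9, 139.3, 369.6, 174.8])]
timer [(0.82, [257.7, 127.5, 279.7, 153.8])]
jar [(0.62, [174.5, 110.8, 205.9, 148.3])]
```

```bash
python3 - <<'E'
import cv2
t=cv2.imread("pics/top0.png")[90:300,150:400]; cv2.imwrite("pics/topc.png",cv2.resize(t,None,fx=2.85,fy=2.85,interpolation=cv2.INTER_CUBIC)[:600])
t=cv2.imread("pics/side0.png")[140:310,130:400]; cv2.imwrite("pics/sidec.png",cv2.resize(t,None,fx=2.9,fy=2.9,interpolation=cv2.INTER_CUBIC))
E
```

```text
(no output)
```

View pics/topc.png

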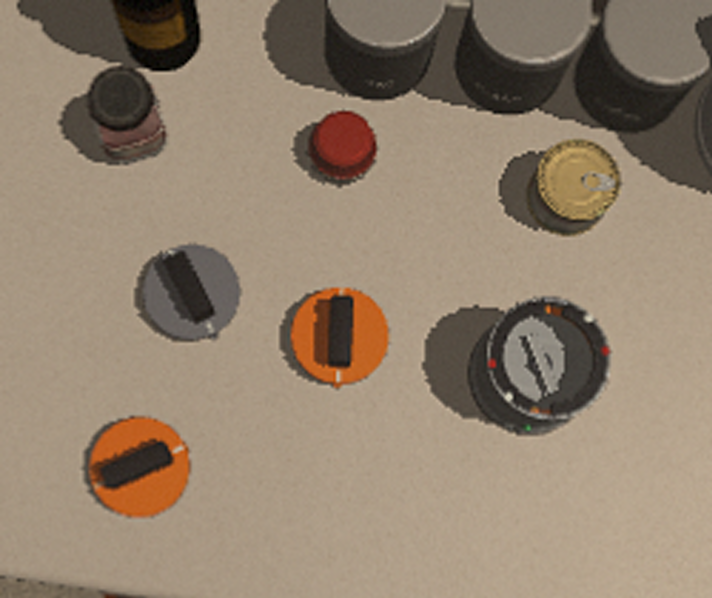

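View pics/sidec.png

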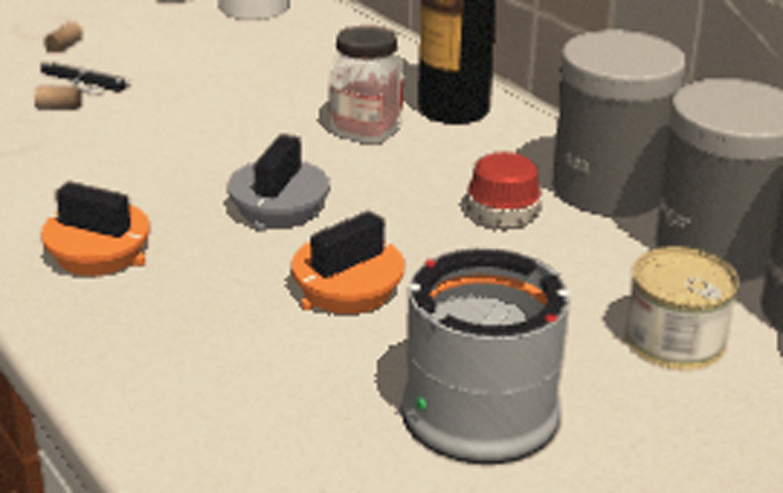

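The top crop has three lid candidates, at full-picture pixels (217,192), grey disc; (269,208), orange; and (199,254), orange. Only the grey one fits the description; the orange ones are look-alikes. The grinder is at about (341,218), with white and red dots on its rim. Next I rectify both views onto the known height planes to measure and confirm.

```bash
cat >h.py <<'E'
import cv2, numpy as np
from station import env
def proj(n,P):
    c=env.calibration(n); P=np.asarray(P,float).reshape(-1,3)
    return cv2.projectPoints(P,cv2.Rodrigues(np.array(c["R"]))[0],np.array(c["t"],float),np.array(c["camera_matrix"]),np.array(c["dist"],float))[0][:,0]
def unproj(n,uv,z):
    c=env.calibration(n); R=np.array(c["R"]);t=np.array(c["t"])
    p=cv2.undistortPoints(np.array(uv,float).reshape(-1,1,2),np.array(c["camera_matrix"]),np.array(c["dist"],float))[:,0]
    d=np.c_[p,np.ones(len(p))]@R; o=-R.T@t
    return o+d*((z-o[2])/d[:,2])[:,None]
def ortho(n,im,x,y,z,half=.07,mm=.5):
    # rows: -x (up = +x), cols: -y (left = +y)
    k=int(2*half/mm*1000); a=(np.arange(k)+.5)*mm/1000-half
    X,Y=np.meshgrid(x-a,y-a,indexing="ij")
    uv=proj(n,np.c_[X.ravel(),Y.ravel(),np.full(k*k,z)]).astype(np.float32).reshape(k,k,2)
    return cv2.remap(im,uv[...,0],uv[...,1],cv2.INTER_CUBIC)
E
python3 - <<'E'
from h import *
T=cv2.imread("pics/top0.png");S=cv2.imread("pics/side0.png")
l=unproj("top",[[216.7,192.5]],.026)[0]; g=unproj("top",[[150+549/2.85,90+357/2.85]],.1)[0]
print(l,g)
for nm,r in(("jar",[174.5,110.8,205.9,148.3]),("timer",[257.7,127.5,279.7,153.8]),("tin",[334.9,139.3,369.6,174.8])):
    print(nm,unproj("top",[[(r[0]+r[2])/2,(r[1]+r[3])/2]],.03)[0][:2])
rows=[]
for n,im in(("top",T),("side",S)):
    row=[]
    for c,z in((l,.026),(l,.058),(g,.1)):
        o=ortho(n,im,c[0],c[1],z,.0625,.5)
        for i in range(0,250,40): cv2.line(o,(i+5,0),(i+5,3),(0,255,0),1);cv2.line(o,(0,i+5),(3,i+5),(0,255,0),1)
        row.append(o)
    rows.append(np.hstack(row))
cv2.imwrite("pics/ortho.png",np.vstack(rows))
E
```

```text
[0.53223596 0.12860287 0.026     ] [ 0.50343771 -0.18393274  0.1       ]
jar [0.68955669 0.22352895]
timer [0.68694567 0.0146582 ]
tin [ 0.67243271 -0.20647059]
```

View pics/ortho.png

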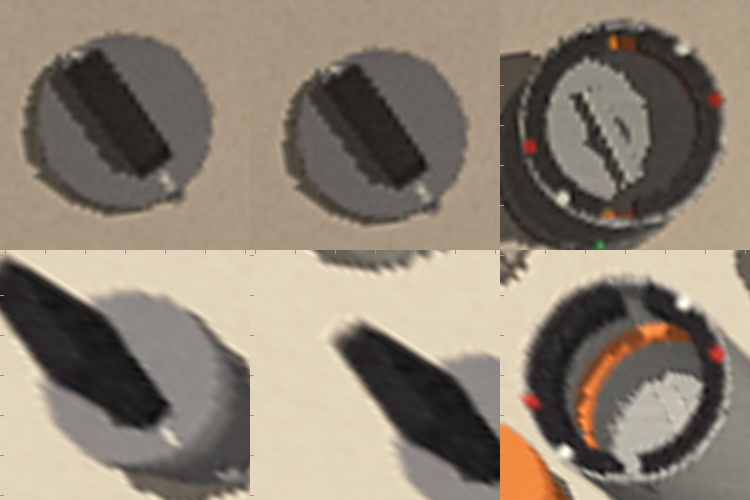

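Request:
drive_tool(steps=[[[0,0,-0.32],[0,0,0],-1],[[0,0,-0.32],[0,0,0],-1],[[0,0,-0.32],[0,0,0],-1],[[0,0,-0.32],[0,0,0],-1],[[0,0,-0.32],[0,0,0],-1],[[0,0,-0.32],[0,0,0],-1],[[0,0,0],[0,-0.2,0],-1],[[0,0,0],[0,-0.35,0],-1]])

```text
time_s: 1.8
tcp_pos: [0.2693, 0.4916, 0.2313]
orientation: [180.0, 0.0, -143.8]
ft_force: [1.0, -0.2, 0.4]
opening: 0.0853
finger_force: 0.0
```

Request:
drive_tool(steps=[[[0,0,0],[0,-0.39,0],-1],[[0,0,0],[0,-0.39,0],-1],[[0,0,0],[0,-0.39,0],-1],[[0,0,0],[0,-0.39,0],-1],[[0,0,0],[0,-0.39,0],-1],[[0,0,0],[0,-0.39,0],-1],[[0,0,0],[0,-0.39,0],-1],[[0,0,0],[0,-0.26,0],-1]])

```text
time_s: 2.8
tcp_pos: [0.5345, 0.1261, 0.2315]
orientation: [-180.0, 0.0, -144.1]
ft_force: [0.9, 0.4, -0.6]
opening: 0.0855
finger_force: 0.0
```

Request:
drive_tool(steps=[[[0,0,0],[0,0,0.2],-1],[[0,0,0],[0,0,0.25],-1],[[0,0,0],[0,0,0.25],-1],[[0,0,0],[0,0,0.2],-1],[[0,0,0],[0,0,0.1],-1],[[0,0,0],[0,0,0],-1],[[0,0,0],[0,0,0],-1],[[0,0,0],[0,0,0],-1]])

```text
time_s: 3.8
tcp_pos: [0.5339, 0.1285, 0.0825]
orientation: [-179.9, 0.1, -144.0]
ft_force: [0.5, -0.7, 0.1]
opening: 0.0852
finger_force: 0.0
```

```bash
python3 - <<'E'
from h import *
s=env.state(); p=s["tcp_pos"]; print(p,s["orientation"])
out=[]
for n in("top","side"):
    im=env.snapshot(n)[:,:,::-1].copy(); cv2.imwrite(f"pics/{n}1.png",im)
    y=np.radians(s["orientation"][2]); 
    u=proj(n,[p,[.534,.1285,.026]])
    c=u[1].astype(int); k=cv2.resize(im[c[1]-60:c[1]+40,c[0]-50:c[0]+50],None,fx=4,fy=4,interpolation=cv2.INTER_CUBIC)
    f=proj(n,[[p[0]+sg*.0427*np.sin(y),p[1]-sg*.0427*np.cos(y),p[2]+.013] for sg in(-1,1)])
    for q in [u[0],*f]: cv2.circle(k,tuple(int(v) for v in (q-c+[50,60])*4+2),3,(0,255,0),-1)
    out.append(k)
cv2.imwrite("pics/near.png",np.hstack(out))
E
```

```text
[0.5339342  0.12850312 0.08251501] [-1.79930879e+02  1.12254764e-01 -1.43984691e+02]
```

View pics/near.png

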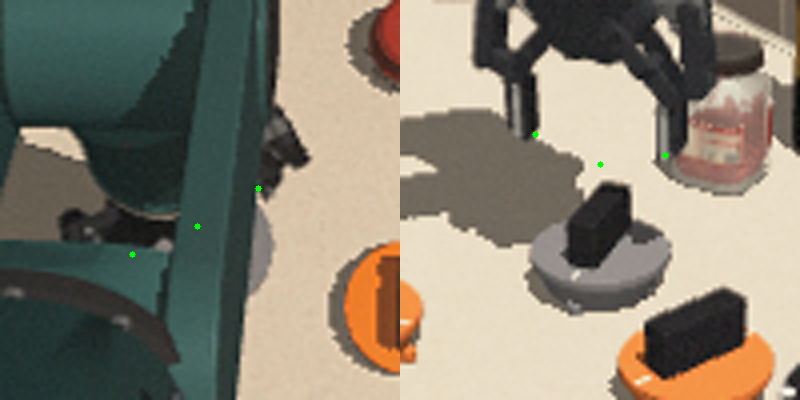

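The close view shows the open fingers straddling the grey lid's bar, at about (600,225) in the right crop, with the pads aligned to the bar's faces. The orange look-alikes are clear. Next: go down and close.

Request:
drive_tool(steps=[[[0,0,0],[0,0,0.15],-1],[[0,0,0],[0,0,0.15],-1],[[0,0,0],[0,0,0.05],-1],[[0,0,0],[0,0,0],1],[[0,0,0],[0,0,0],1],[[0,0,0],[0,0,0],1],[[0,0,0],[0,0,0],1],[[0,0,0],[0,0,0],1]])

```text
time_s: 4.9
tcp_pos: [0.5335, 0.1284, 0.0295]
orientation: [-180.0, 0.1, -144.0]
ft_force: [0.8, 0.3, 5.6]
opening: 0.0188
finger_force: 59.4
```

Request:
drive_tool(steps=[[[0,0,0],[0,0,0],1],[[0,0,0],[0,0,0],1],[[0,0,0],[0,0,0],1],[[0,0,0],[0,0,0],1],[[0,0,0],[0,0,-0.1],1],[[0,0,0],[0,0,-0.2],1],[[0,0,0],[0,0,0],1],[[0,0,0],[0,0,0],1]])

```text
time_s: 5.9
tcp_pos: [0.5327, 0.1283, 0.0738]
orientation: [-180.0, -0.0, -144.0]
ft_force: [-0.1, 0.1, -1.7]
opening: 0.019
finger_force: 58.8
```

Request:
drive_tool(steps=[[[0,0,0],[0,0,-0.2],1],[[0,0,0],[0,0,-0.25],1],[[0,0,0],[0,0,-0.16],1],[[0,0,0.2],[0,0,0],1],[[0,0,0.31],[0,0,0],1],[[0,0,0.31],[0,0,0],1],[[0,0,0.22],[0,0,0],1],[[0,0,0.2],[0,0,0],1]])

```text
time_s: 6.9
tcp_pos: [0.5319, 0.1282, 0.164]
orientation: [-180.0, -0.2, 178.6]
ft_force: [-0.3, 0.2, -0.1]
opening: 0.0195
finger_force: 58.8
```

Request:
drive_tool(steps=[[[0,0,0],[0.02,-0.2,0],1],[[0,0,0],[0.02,-0.3,0],1],[[0,0,0],[0.02,-0.35,0],1],[[0,0,0],[0.03,-0.35,0],1],[[0,0,0],[0.03,-0.35,0],1],[[0,0,0],[0.03,-0.33,0],1],[[0,0,0],[0,-0.2,0],1],[[0,0,0],[0,0,0],1]])

```text
time_s: 7.9
tcp_pos: [0.5034, -0.185, 0.1643]
orientation: [180.0, -0.1, 178.6]
ft_force: [-0.5, 1.1, -0.2]
opening: 0.0192
finger_force: 58.9
```

Request:
drive_tool(steps=[[[0,0,0],[0,0,0],1],[[0,0,0],[0,0,0],1],[[0,0,0],[0,0,0.05],1],[[0,0,0],[0,0,0.05],1],[[0,0,0],[0,0,0.05],1],[[0,0,0],[0,0,0],1],[[0,0,0],[0,0,0],1],[[0,0,0],[0,0,0],1]])

```text
time_s: 8.9
tcp_pos: [0.5042, -0.1833, 0.1431]
orientation: [-180.0, 0.0, 178.8]
ft_force: [0.1, 0.5, -1.2]
opening: 0.019
finger_force: 58.9
```

```bash
python3 - <<'E'
from h import *
s=env.state(); p=s["tcp_pos"]; print(p,s["orientation"],s["opening"],s["joint_pos"])
out=[]
for n in("top","side"):
    im=env.snapshot(n)[:,:,::-1].copy(); cv2.imwrite(f"pics/{n}2.png",im)
    u=proj(n,[p])[0].astype(int); k=im[u[1]-50:u[1]+50,u[0]-50:u[0]+50]
    out.append(cv2.resize(k,(400,400),interpolation=cv2.INTER_CUBIC)); print(n,u)
cv2.imwrite("pics/over.png",np.hstack(out))
E
```

```text
[ 0.50419156 -0.18329252  0.1430711 ] [-1.79981065e+02  2.42811869e-02  1.78803171e+02] 0.018960146801585972 [-2.73526278e+01  2.10538835e+01  1.00227762e+02 -7.36543018e-03
  5.86882128e+01 -1.16151969e+02]
top [345 211]
side [300 219]
```

View pics/over.png

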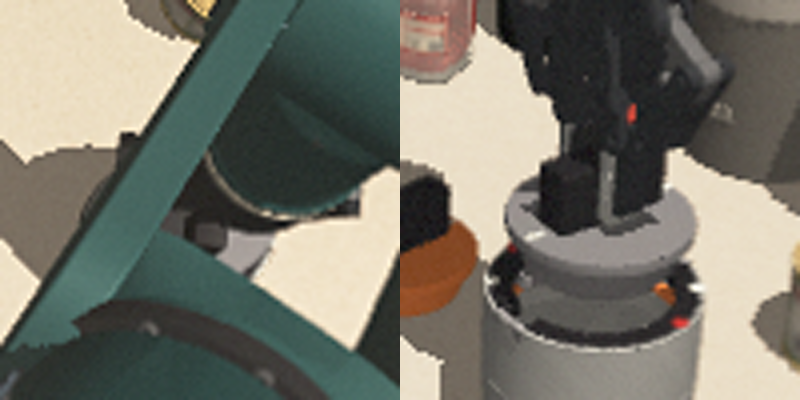

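```bash
python3 - <<'E'
from h import *
im=cv2.imread("pics/side2.png"); p=np.array([.5042,-.1833]); 
a=np.linspace(0,2*np.pi,181); z0=.143-.0295
o=ortho("side",im,p[0],p[1],z0+.026,.06,.3)
o2=ortho("side",cv2.imread("pics/side0.png"),.5033,-.1832,.1,.06,.3)
for q in(o,o2): q[:]=q
cv2.circle(o,(200,200),int(44/.3),(0,255,0),1); cv2.circle(o2,(200,200),int(54/.3),(0,255,0),1); cv2.circle(o2,(200,200),int(48/.3),(255,255,0),1)
for q in(o,o2): cv2.line(q,(200,0),(200,399),(255,0,0),1)
cv2.imwrite("pics/ov2.png",np.hstack([o,o2]))
E
```

```text
(no output)
```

View pics/ov2.png

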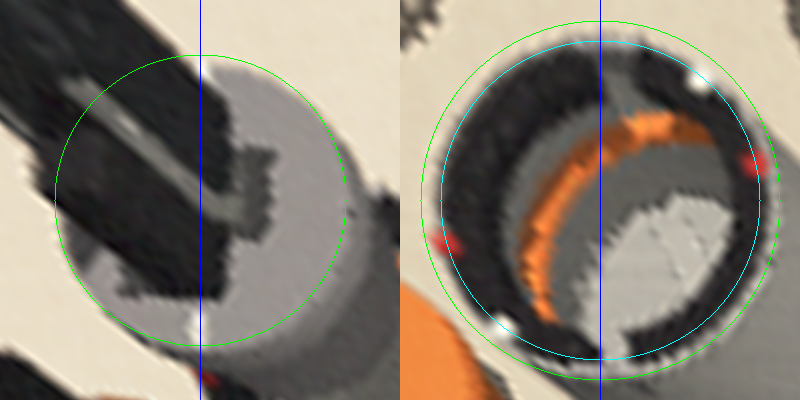

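The left panel shows the held disc 1 to 2 mm from the predicted circle. In the right panel the dots' centre is within 1 mm of my estimate, so the lid is aligned with the grinder to about 1 mm. I go down gently and watch the force.

Request:
drive_tool(steps=[[[0,0,0],[-0.003,0,0.04],1],[[0,0,0],[0,0,0.04],1],[[0,0,0],[0,0,0.03],1],[[0,0,0],[0,0,0.02],1],[[0,0,0],[0,0,0],1],[[0,0,0],[0,0,0],1],[[0,0,0],[0,0,0],1],[[0,0,0],[0,0,0],1]])

```text
time_s: 10.0
tcp_pos: [0.5045, -0.1832, 0.1235]
orientation: [-180.0, 0.0, 178.8]
ft_force: [-1.0, -0.1, -1.7]
opening: 0.0191
finger_force: 58.9
```

Request:
drive_tool(steps=[[[0,0,0],[0,0,0.02],1],[[0,0,0],[0,0,0.02],1],[[0,0,0],[0,0,0.015],1],[[0,0,0],[0,0,0.01],1],[[0,0,0],[0,0,0],1],[[0,0,0],[0,0,0],1],[[0,0,0],[0,0,0],1],[[0,0,0],[0,0,0],1]])

```text
time_s: 11.0
tcp_pos: [0.5045, -0.1832, 0.1137]
orientation: [-180.0, 0.0, 178.8]
ft_force: [0.9, 0.3, -0.8]
opening: 0.0188
finger_force: 59.0
```

Request:
drive_tool(steps=[[[0,0,0],[0,0,0.008],1],[[0,0,0],[0,0,0.006],1],[[0,0,0],[0,0,0],1],[[0,0,0],[0,0,0],1],[[0,0,0],[0,0,0],1],[[0,0,0],[0,0,0],1],[[0,0,0],[0,0,0],1],[[0,0,0],[0,0,0],1]])

```text
time_s: 12.0
tcp_pos: [0.5044, -0.1831, 0.1115]
orientation: [-180.0, -0.0, 178.8]
ft_force: [-1.2, -0.8, 2.0]
opening: 0.0193
finger_force: 59.2
```

Request:
drive_tool(steps=[[[0,0,0],[0,0,0.004],1],[[0,0,0],[0,0,0],1],[[0,0,0],[0,0,0],1],[[0,0,0],[0,0,0],1],[[0,0,0],[0,0,0],1],[[0,0,0],[0,0,0],1],[[0,0,0],[0,0,0],1],[[0,0,0],[0,0,0],1]])

```text
time_s: 13.0
tcp_pos: [0.5044, -0.1832, 0.1115]
orientation: [-180.0, 0.0, 178.8]
ft_force: [-1.5, 0.5, 6.3]
opening: 0.0193
finger_force: 60.3
```

```bash
python3 - <<'E'
from h import *
s=env.state(); p=s["tcp_pos"]; print(p,s["ft_force"],s["moment"])
im=env.snapshot("side")[:,:,::-1].copy(); cv2.imwrite("pics/side3.png",im)
u=proj("side",[p])[0].astype(int)
cv2.imwrite("pics/seat.png",cv2.resize(im[u[1]-30:u[1]+40,u[0]-40:u[0]+40],None,fx=7,fy=7,interpolation=cv2.INTER_CUBIC))
E
```

```text
[ 0.50441389 -0.18317067  0.11149031] [-1.48579262  0.51520624  6.30254523] [0.22765381 0.36330508 0.00198977]
```

View pics/seat.png

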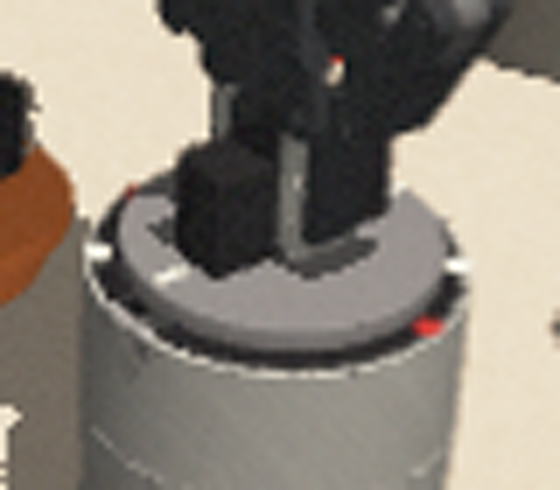

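The side crop shows the disc flat on the rim, and z matches the seated height within 1 mm: the commanded extra push raised only the force. The white dots are at (98,251) and (457,266), the red one at (428,328). Next: twist clockwise.

Request:
drive_tool(steps=[[[0,0,0],[0,0,-0.003],1],[[0,0,0.1],[0,0,0],1],[[0,0,0.16],[0,0,0],1],[[0,0,0.16],[0,0,0],1],[[0,0,0.16],[0,0,0],1],[[0,0,0.16],[0,0,0],1],[[0,0,0],[0,0,0],1],[[0,0,0],[0,0,0],1]])

```text
time_s: 14.05
tcp_pos: [0.5049, -0.1835, 0.1115]
orientation: [-180.0, 0.1, 156.7]
ft_force: [-0.8, -1.9, 3.8]
opening: 0.0186
finger_force: 59.5
```

Request:
drive_tool(steps=[[[0,0,0.12],[0,0,0],1],[[0,0,0.12],[0,0,0],1],[[0,0,0.12],[0,0,0],1],[[0,0,0.1],[0,0,0],1],[[0,0,0.04],[0,0,0],1],[[0,0,0],[0,0,0],1],[[0,0,0],[0,0,0],1],[[0,0,0],[0,0,0],1]])

```text
time_s: 15.05
tcp_pos: [0.5047, -0.1835, 0.1115]
orientation: [-180.0, 0.0, 141.6]
ft_force: [-0.7, -3.5, 4.8]
opening: 0.0191
finger_force: 59.7
```

```bash
python3 - <<'E'
from h import *
s=env.state(); p=s["tcp_pos"]; print(p,s["orientation"],s["ft_force"],s["moment"])
out=[]
for n in("side","top"):
    im=env.snapshot(n)[:,:,::-1].copy(); cv2.imwrite(f"pics/{n}4.png",im)
    u=proj(n,[p])[0].astype(int)
    out.append(cv2.resize(im[u[1]-30:u[1]+40,u[0]-40:u[0]+40],(400,350),interpolation=cv2.INTER_CUBIC))
im=cv2.imread("pics/side4.png")
o=ortho("side",im,.5023,-.1836,.108,.054,.27)
cv2.imwrite("pics/twist.png",np.hstack([cv2.resize(out[0],(400,400)),o]))
E
```

```text
[ 0.50470362 -0.18353186  0.11148587] [-1.79983129e+02  4.84727780e-02  1.41643431e+02] [-0.69893782 -3.5459105   4.84004434] [-0.58339615  0.07049348  0.12747007]Traceback (most recent call last):
  File "<stdin>", line 10, in <module>
    return _nx.concatenate(arrs, 1, dtype=dtype, casting=casting)
           ~~~~~~~~~~~~~~~^^^^^^^^^^^^^^^^^^^^^^^^^^^^^^^^^^^^^^^
ValueError: all the input array dimensions except for the concatenation axis must match exactly, but along dimension 0, the array at index 0 has size 400 and the array at index 1 has size 399
```

```bash
python3 - <<'E'
from h import *
im=cv2.imread("pics/side4.png"); u=proj("side",[[.5047,-.1835,.1115]])[0].astype(int)
k=cv2.resize(im[u[1]-40:u[1]+40,u[0]-40:u[0]+40],(400,400),interpolation=cv2.INTER_CUBIC)
o=cv2.resize(ortho("side",im,.5023,-.1836,.1,.056,.28),(400,400))
cv2.imwrite("pics/twist.png",np.hstack([k,o]))
E
```

```text
(no output)
```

View pics/twist.png

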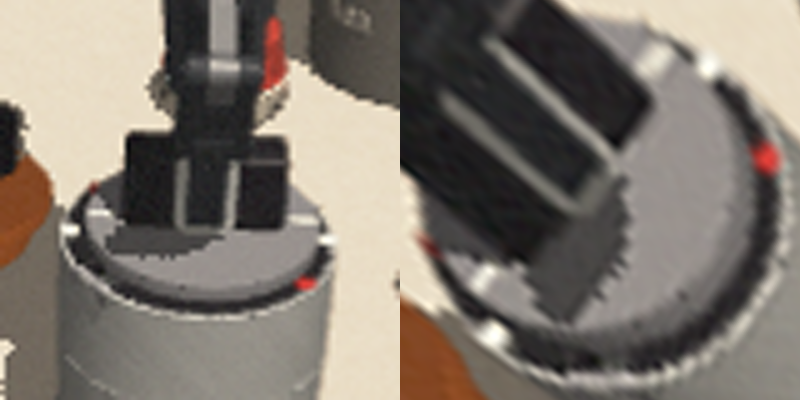

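The grip bar's ticks, at (655,60) and (482,278) in the rectified view, line up with the white dots at (709,66) and (492,333) to within 1°. The disc is seated, and the bar is still gripped well short of the red dots.

```bash
python3 -c "
from station import env
print(env.hand_in())"
```

```text
the job is handed in; nothing more can be done
None
```

I handed the job in with the grey lid seated on the grinder, twisted clockwise to within about 1° of the white dots and still gripped there, well short of the lock, after about 15 s; the tin, timer, jar and orange look-alikes were never touched.

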